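# Swing the transport case's lid over and press it shut

### The job

The lid of the grey transport case is leaning open. Push it from behind past upright and let go, so that its own weight swings it down onto the lead pot standing proud inside; then press the front of the lid down with the fingertips until the pot has sunk into its tight seat and the lid is fully shut, keep it pressed home for a second with about 18 N (never over 25 N) to bed the seal, and take the hand away. Do not touch the pot itself, and leave everything else on the bench where it is.

Things in the scene. Friction and masses are not known exactly. Their poses are not given: they have to be found in the camera images.
- case: Grey plastic transport case, fixed, open on top: 170 mm deep (its x), 220 mm wide (its y), rim 110 mm above its origin, the centre of its underside, which a black plinth holds 0 to 35 mm above the bench (varies). Its front (two latches, which play no part) faces its own -x, roughly to the robot; the hinge runs along y on the far (+x) top rim.
- lid (a joint): Lid angle, rad: 0 = shut flush on the rim (hard stop), 1.57 = upright, 1.7 to 1.9 = leaning open, away from the robot; stop at 1.9. Stiff damped hinge (0.17 N m friction) holds the lid near upright: push it 0.2 to 0.45 rad past upright, towards shut, before its weight takes it down by itself (about 1 s). It lands on the pot and stops ajar, at about 0.05 to 0.15 rad.
- lid_hinge (a point): Middle of the hinge line, on the lid's underside, 110 mm above the case's underside. Its x axis lies in the lid pointing from the free edge to the hinge, y along the hinge, z out of the lid's outer face (up when shut).
- lid_edge (a point): Middle of the lid's free edge on its outer face. The lid is a grey slab, 170 mm from hinge to free edge, 220 mm wide, 14 mm thick, about 0.7 kg (varies by a quarter); axes as lid_hinge. With the lid leaning open the outer face looks away from the robot.
- lid_press (a point): Point on the flat front band of the lid's outer face, 150 mm from the hinge line: a good place to press. The band is 65 mm deep from the free edge; behind it are three ribs 4 mm high. When shut its top is 124 mm above the case's underside, 14 mm above lid_hinge.
- pot: Grey lead pot upright in the case's round cradle: 46 mm dia, 75 mm tall, domed, 0.5 kg; origin under its centre. It stands 7 to 12 mm proud of the rim on a tight seat that yields downward under about 24 N in all (lid's weight included) and stays where pushed. Pressing at lid_press takes about 6 to 10 N to sink it; once the lid is flush the force rises by 10 to 20 N per mm.
- saline: Bystander: white saline bottle, 52 mm dia, 130 mm tall, beside the case; origin at the centre of its underside.
- spare_pot: Bystander: spare lead pot like the one in the case, standing on the bench beside the case; origin at the centre of its underside.
- tape: Bystander: roll of paper tape lying flat, 80 mm dia, 24 mm high, near the case; origin at the centre of its underside.
- basket: Bystander: open white basket, 160 x 220 x 80 mm; origin at the centre of its underside.
- tongs: Bystander: steel tongs lying flat, 215 mm long; origin at the centre of its underside.
- wipes: Bystander: white jar of wipes, 90 mm dia, 120 mm tall; origin at the centre of its underside.
- syringe_shield: Bystander: dark steel syringe shield lying, 28 mm dia, 100 mm long; origin at the centre of its underside.
There are look-alikes about, which are no part of the job. Leave any blue or red look-alike of the pot alone.

How it is judged:
By the outcome, as a careful person would: the job done as asked, in the order asked, and still so for the second after the job is handed in, with the robot touching nothing.
It also fails if it takes over 69 s, if anything falls off the work surface, if the arm or the gripper's body presses on something with over 40 N, if the wrist force passes 120 N, or if a joint passes its speed limit or range.

### The arm

A 7-joint arm with a two-finger parallel gripper is mounted at the origin on the work surface. World frame = base frame: x ahead of the robot, y to its left, z up, the work surface at z = 0. Lengths are in m, angles in degrees, forces in N, time in s.
With the tool pointing down it reaches from about 0.425 to 0.875 m from the base axis. Payload 4.7 kg.
Tool frame: the origin (TCP) lies between the finger pads; the fingertips stand 8 mm ahead of it and the grasp point (between the pads) lies 11 mm behind it (env.tip_extent is the distance from the TCP to the fingertips, in m); z points along the fingers, y is the line along which they close (so a half turn about z gives the same grasp; the last joint's range is limited). The gripper opens to 87 mm and grips with 3 to 60 N. Pads are 19 mm wide; open, the fingers measure 117 mm over their backs; the gripper's body (75 mm by 190 mm) begins 51 mm behind the grasp point.
Start: joints at [-73.619, 18.392, -4.016, 83.108, 1.295, 78.541, -3.26], TCP at [0.175, 0.626, 0.231] pointing down, gripper open.
Joint ranges: [-163.93, 163.93], [-17.29, 119.83], [-79.2, 71.16], [3.27, 140.29], [-89.18, 269.18], [5.43, 117.66], [-154.24, 154.24]. Speed limits (degrees/s): [147.25, 147.25, 180, 180, 180, 180, 180].

### API

Orientations are given as [roll, pitch, yaw] about the fixed x, y, z axes, in that order (R = Rz(yaw) Ry(pitch) Rx(roll)).
In Python, from cell import sensors, vision, workorder, env gives the robot as it stands.
- The arm moves only by the tool drive_tool, never from a script. Its argument "moves" is a list of rows, each an object of numbers: "x", "y", "z": the shift along the tool's x, y, z in mm; "rx", "ry", "rz": the turn, a rotation vector about the tool's x, y, z in rad; "fingers": the closure, from -1 (fully open) to 1 (shut). In form: [{"x": .., "y": .., "z": .., "rx": .., "ry": .., "rz": .., "fingers": ..}, ...]. A call has 1 to 20 rows; each row is the pose to reach, as a shift and turn from the pose commanded when the call began, along the tool's axes at that moment; what a row does not reach only later rows make up. A row lasts 1/8 s, in which the tool goes at most 62.5 mm and 10.7 degrees, less where a joint would pass 70% of its speed; a pose out of reach is approached as far as the arm can. A call with a gripper value outside its range is refused whole. The fingers move at their own pace and stop on an object; "force" is the grip in N (left out, the last holds). Time passes only in rows, so rows that repeat a pose let the fingers close. It gives the time, the measured TCP pose, the force, the opening and the grip force at its end, in the units of the state.
- sensors.get_obs(): the state, without advancing time (a new reading comes with each control period).
- vision.read_camera(name): name is "scene" or "side" or "wrist"; returns a dict with "image" (400x640x3 uint8, red, green, blue), "fx", "fy", "cx", "cy" (pixels), "R" (3x3) and "t" (3): a world point X has camera coordinates R X + t. Camera axes: x right, y down, z forward; pixel columns grow to the right and rows downward; lengths in m; the calibration is good to about 2 mm. The wrist camera is an equidistant fisheye: a pixel r from the principal point sees the ray r / f radians off the axis. A picture is of the moment at which its call begins. There is no depth.
- workorder.sign_off(): hands the job in; it is judged then, once.
The state is a dict: "time_s": time; "qpos": joint angles; "joint_velocities": joint speeds; "effort": joint torques, N m; "tool_pos": TCP position; "tool_rot": TCP orientation; "force": force on the tool from outside, world axes, zero at the start; "wrist_torque": the same for the moment, N m; "grip_width": finger opening in m; "grasp_force": force on a finger pad.
Only numpy, scipy, OpenCV 4.12 (cv2) and the standard library are available. Lean on these libraries where they do the work, as an engineer would, in place of code of your own. Each camera call takes 0.05 s, during which the arm holds its last target. There are 200 camera calls.

## Working session

There is one attempt and no reset: what is moved stays moved. The work goes in short steps, Python scripts to look and compute and a tool call to move; the robot and the scene stay as the last step left them, time stands still between calls to the robot, and variables do not carry over. Pictures are saved under pics/ and viewed, at most 10 in all, crops included, and the job is handed in when it is done.

Besides the shell and the picture viewer there is one more tool, called after "Request:" as name(argument=value, ...), one argument or row to a line, values as JSON. drive_tool: Moves the arm, as the interface text tells. Its arguments: {"type":"object","properties":{"moves":{"type":"array"},"force":{"type":"number"}},"required":["moves"]}

```bash
mkdir -p pics; python3 - <<'E'
from cell import sensors,vision,env
import cv2,numpy as np
o=sensors.get_obs(); print(o['time_s'],o['tool_pos'],o['tool_rot'],o['force'],env.tip_extent)
for n in ('scene','side'):
    c=vision.read_camera(n); cv2.imwrite(f'pics/{n}0.png',c['image'][...,::-1])
    print(n,c['fx'],c['fy'],c['cx'],c['cy'],np.round(c['R'],4).tolist(),np.round(c['t'],4).tolist())
E
```

```text
0.0 [0.17441525 0.62559834 0.22944685] [-1.79890009e+02  6.18526152e-03  1.64430051e+02] [-0.13322134  0.02255741 -0.68970873] 0.008
scene 410.5088097388253 410.5088097388253 317.07246379386726 196.8142181345561 [[-0.7892, 0.6142, -0.0051], [0.529, 0.6755, -0.5136], [-0.312, -0.408, -0.858]] [0.3827, -0.2072, 1.6162]
side 474.17174726569516 474.17174726569516 326.3193673861775 206.97094244883627 [[0.9577, -0.2878, -0.0074], [-0.2185, -0.7097, -0.6697], [0.1875, 0.643, -0.7426]] [-0.4686, 0.2212, 1.6153]
```

View pics/scene0.png

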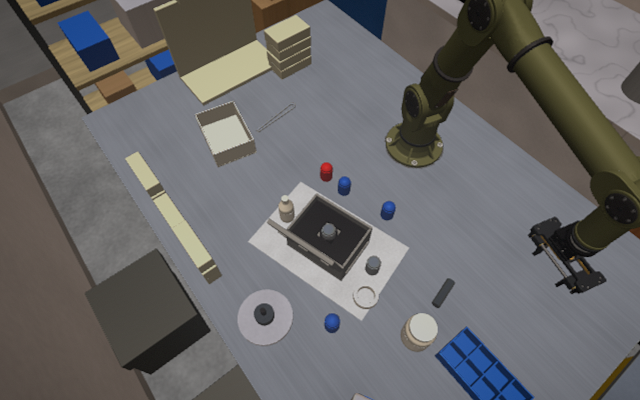

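View pics/side0.png

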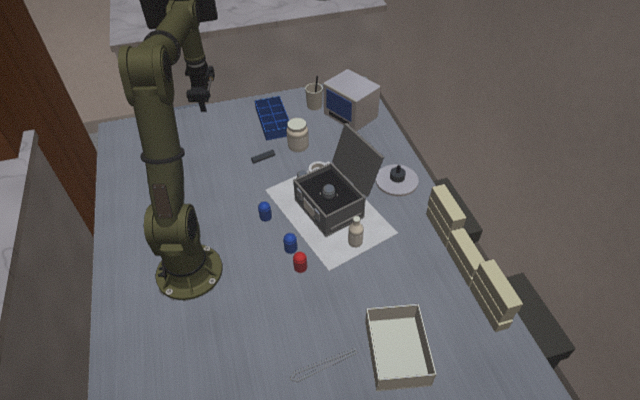

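The scene view shows the case near (325,235), with the lid edge-on along (270,222)-(333,263). The side view has the case at (330,195) and the lid panel at (357,160). I'll enlarge both.

```bash
python3 - <<'E'
import cv2
a=cv2.imread('pics/scene0.png')[180:300,240:400]; b=cv2.imread('pics/side0.png')[115:255,260:420]
cv2.imwrite('pics/sc.png',cv2.convertScaleAbs(cv2.resize(a,None,fx=5,fy=5,interpolation=2),alpha=1.5))
cv2.imwrite('pics/sd.png',cv2.convertScaleAbs(cv2.resize(b,None,fx=4.25,fy=4.25,interpolation=2),alpha=1.7))
E
```

```text
(no output)
```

View pics/sc.png

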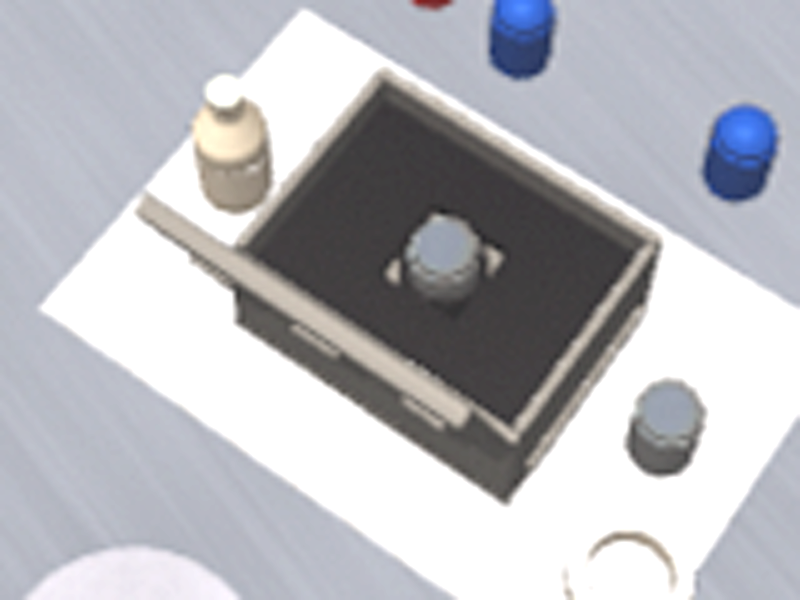

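View pics/sd.png

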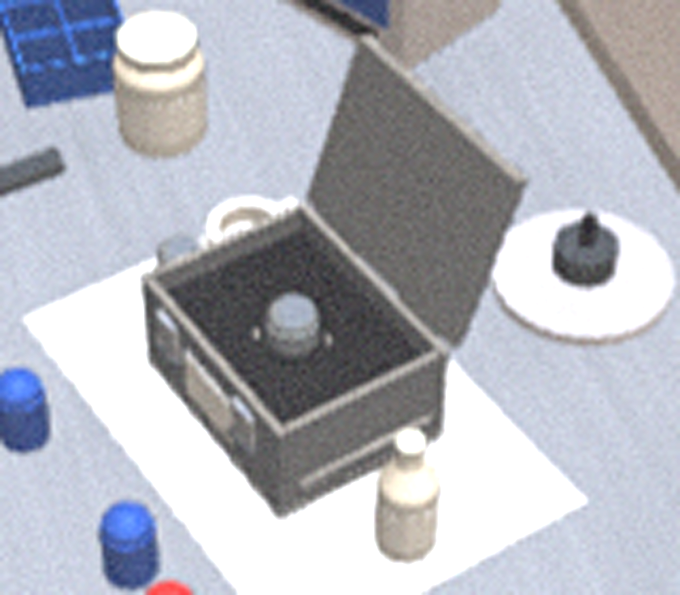

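The crops show the rim corners and free-edge corners in both views: scene crop rim (385,72), (660,240), (512,438), and side crop rim (283,432), (147,278), (305,208), (443,352). I'll triangulate these.

```bash
cat > h.py <<'E'
import numpy as np,cv2
from cell import vision
def P(c): return np.array([[c['fx'],0,c['cx']],[0,c['fy'],c['cy']],[0,0,1]])@np.c_[c['R'],c['t']]
def tri(c1,c2,a,b):
    X=cv2.triangulatePoints(P(c1),P(c2),np.array(a,float).reshape(2,1),np.array(b,float).reshape(2,1)).ravel();X=X[:3]/X[3]
    e=[np.linalg.norm((p:=P(c)@np.r_[X,1])[:2]/p[2]-q) for c,q in((c1,a),(c2,b))]
    return X,e
def plane(c,p,z):
    d=np.array(c['R']).T@[(p[0]-c['cx'])/c['fx'],(p[1]-c['cy'])/c['fy'],1]; o=-np.array(c['R']).T@c['t']
    return o+d*(z-o[2])/d[2]
E
python3 - <<'E'
from h import *
s,d=vision.read_camera('scene'),vision.read_camera('side')
S=lambda x,y:np.array([(x+.5)/5-.5+240,(y+.5)/5-.5+180]); D=lambda x,y:np.array([(x+.5)/4.25-.5+260,(y+.5)/4.25-.5+115])
for n,a,b in [('front-y',(385,72),(283,432)),('front+y',(660,240),(147,278)),('back+y',(512,440),(305,206)),('back-y',(238,248),(443,352)),
 ('lid+y in',(468,405),(360,45)),('lid+y out',(460,427),(370,35)),('lid-y in',(150,192),(518,188)),('lid-y out',(138,210),(525,180)),
 ('pot top',(443,235),(293,308)),('botback+y',(508,502),(0,0)),('spare',(668,395),(180,245)),('saline top',(225,82),(410,438)),('sherd',(262,0),(0,0))]:
    if b!=(0,0):
        X,e=tri(s,d,S(*a),D(*b)); print(n,X.round(4),np.round(e,1))
for z in(0,.01,.02,.035): print(z,plane(s,S(508,502),z).round(4),plane(d,D(283,515),z).round(4))
for n,p in(('dome base',(264,318)),('blue behind',(332,328)),('bluetray',(466,330))): print(n,plane(s,p,0).round(3))
E
```

```text
front-y [0.4895 0.0022 0.1212] [0.4 0.3]
front+y [0.4283 0.2066 0.1196] [0.4 0.3]
back+y [0.5861 0.2523 0.1202] [0. 0.]
back-y [0.642  0.0474 0.1211] [0.4 0.3]
lid+y in [0.6378 0.2655 0.2785] [0.4 0.2]
lid+y out [0.6492 0.273  0.2808] [0.4 0.2]
lid-y in [0.6987 0.059  0.279 ] [1.  0.6]
lid-y out [0.7086 0.0652 0.2793] [0.3 0.2]
pot top [0.5361 0.124  0.1303] [0.1 0. ]
spare [0.4769 0.2788 0.0784] [0.4 0.3]
saline top [ 0.5807 -0.0475  0.1376] [0.1 0.1]
0 [0.5812 0.2512 0.    ] [0.4928 0.013  0.    ]
0.01 [0.5838 0.2536 0.01  ] [0.4906 0.0053 0.01  ]
0.02 [0.5864 0.2561 0.02  ] [ 0.4884 -0.0023  0.02  ]
0.035 [0.5903 0.2597 0.035 ] [ 0.485  -0.0138  0.035 ]
dome base [0.847 0.198 0.   ]
blue behind [0.701 0.351 0.   ]
bluetray [0.383 0.607 0.   ]
```

Request:
drive_tool(
  moves=[
    {"x":0,"y":0,"z":-50,"fingers":1},
    {"x":0,"y":0,"z":-100,"fingers":1},
    {"x":0,"y":0,"z":-150,"fingers":1},
    {"x":-50,"y":-21,"z":-150,"rz":-0.05,"fingers":1},
    {"x":-100,"y":-43,"z":-150,"rz":-0.1,"fingers":1},
    {"x":-150,"y":-64,"z":-150,"rz":-0.15,"fingers":1},
    {"x":-200,"y":-85,"z":-150,"rz":-0.2,"fingers":1},
    {"x":-250,"y":-107,"z":-150,"rz":-0.25,"fingers":1},
    {"x":-300,"y":-128,"z":-150,"rz":-0.3,"fingers":1},
    {"x":-350,"y":-150,"z":-150,"rz":-0.35,"fingers":1},
    {"x":-400,"y":-171,"z":-150,"rz":-0.4,"fingers":1},
    {"x":-450,"y":-192,"z":-150,"rz":-0.45,"fingers":1},
    {"x":-500,"y":-214,"z":-150,"rz":-0.5,"fingers":1},
    {"x":-550,"y":-235,"z":-150,"rz":-0.55,"fingers":1},
    {"x":-600,"y":-256,"z":-150,"rz":-0.55,"fingers":1},
    {"x":-652,"y":-279,"z":-150,"rz":-0.55,"fingers":1},
    {"x":-652,"y":-279,"z":-150,"rz":-0.55,"fingers":1},
    {"x":-652,"y":-279,"z":-150,"rz":-0.55,"fingers":1},
  ],
)

```text
invalid input at $.moves[0]: expected keys x, y, z, rx, ry, rz, fingers
```

Request:
drive_tool(
  moves=[
    {"x":0,"y":0,"z":-50,"rx":0,"ry":0,"rz":0,"fingers":1},
    {"x":0,"y":0,"z":-100,"rx":0,"ry":0,"rz":0,"fingers":1},
    {"x":0,"y":0,"z":-150,"rx":0,"ry":0,"rz":0,"fingers":1},
    {"x":-50,"y":-21,"z":-150,"rx":0,"ry":0,"rz":-0.05,"fingers":1},
    {"x":-100,"y":-43,"z":-150,"rx":0,"ry":0,"rz":-0.1,"fingers":1},
    {"x":-150,"y":-64,"z":-150,"rx":0,"ry":0,"rz":-0.15,"fingers":1},
    {"x":-200,"y":-85,"z":-150,"rx":0,"ry":0,"rz":-0.2,"fingers":1},
    {"x":-250,"y":-107,"z":-150,"rx":0,"ry":0,"rz":-0.25,"fingers":1},
    {"x":-300,"y":-128,"z":-150,"rx":0,"ry":0,"rz":-0.3,"fingers":1},
    {"x":-350,"y":-150,"z":-150,"rx":0,"ry":0,"rz":-0.35,"fingers":1},
    {"x":-400,"y":-171,"z":-150,"rx":0,"ry":0,"rz":-0.4,"fingers":1},
    {"x":-450,"y":-192,"z":-150,"rx":0,"ry":0,"rz":-0.45,"fingers":1},
    {"x":-500,"y":-214,"z":-150,"rx":0,"ry":0,"rz":-0.5,"fingers":1},
    {"x":-550,"y":-235,"z":-150,"rx":0,"ry":0,"rz":-0.55,"fingers":1},
    {"x":-600,"y":-256,"z":-150,"rx":0,"ry":0,"rz":-0.55,"fingers":1},
    {"x":-652,"y":-279,"z":-150,"rx":0,"ry":0,"rz":-0.55,"fingers":1},
    {"x":-652,"y":-279,"z":-150,"rx":0,"ry":0,"rz":-0.55,"fingers":1},
    {"x":-652,"y":-279,"z":-150,"rx":0,"ry":0,"rz":-0.55,"fingers":1},
  ],
)

```text
time_s: 2.45
tool_pos: [0.7276, 0.1826, 0.3798]
tool_rot: [180.0, -0.1, -164.1]
force: [-0.2, 0.3, 0.3]
grip_width: 0.0004
grasp_force: 0.0
```

Request:
drive_tool(
  moves=[
    {"x":0,"y":0,"z":30,"rx":0,"ry":0,"rz":0,"fingers":1},
    {"x":0,"y":0,"z":60,"rx":0,"ry":0,"rz":0,"fingers":1},
    {"x":0,"y":0,"z":90,"rx":0,"ry":0,"rz":0,"fingers":1},
    {"x":0,"y":0,"z":117,"rx":0,"ry":0,"rz":0,"fingers":1},
    {"x":0,"y":0,"z":117,"rx":0,"ry":0,"rz":0,"fingers":1},
  ],
)

```text
time_s: 3.08
tool_pos: [0.7254, 0.1845, 0.2618]
tool_rot: [179.9, -0.2, -163.9]
force: [0.1, 0.1, 0.5]
grip_width: 0.0007
grasp_force: 0.0
```

```bash
python3 - <<'E'
from h import *
c=vision.read_camera('side')['image'][60:240,260:440,::-1]; s=vision.read_camera('scene')['image'][150:300,230:400,::-1]
r=lambda a:cv2.convertScaleAbs(cv2.resize(a,(400,400),interpolation=2),alpha=1.5)
cv2.imwrite('pics/b.png',np.hstack([r(c),r(s)]))
E
```

```text
(no output)
```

View pics/b.png

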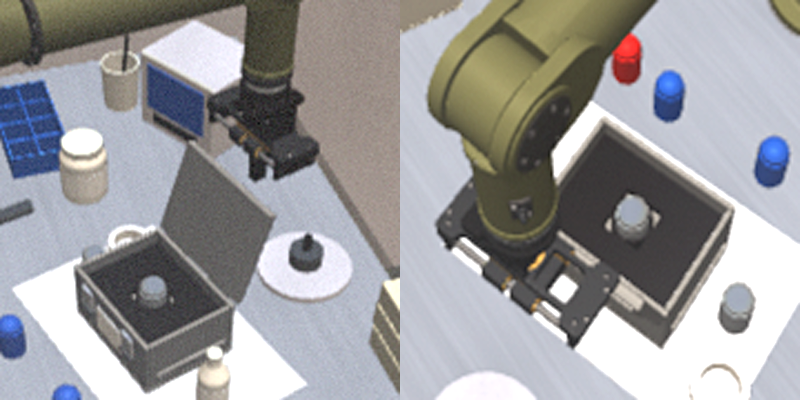

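The left half shows the closed fingers at (258,165), behind the lid's free edge at (235,180), with clearance below the hand's body. Next I push towards shut.

Request:
drive_tool(
  moves=[
    {"x":20,"y":0,"z":0,"rx":0,"ry":0,"rz":0,"fingers":1},
    {"x":35,"y":0,"z":0,"rx":0,"ry":0,"rz":0,"fingers":1},
    {"x":43,"y":0,"z":0,"rx":0,"ry":0,"rz":0,"fingers":1},
    {"x":51,"y":0,"z":0,"rx":0,"ry":0,"rz":0,"fingers":1},
    {"x":59,"y":0,"z":0,"rx":0,"ry":0,"rz":0,"fingers":1},
    {"x":67,"y":0,"z":0,"rx":0,"ry":0,"rz":0,"fingers":1},
    {"x":75,"y":0,"z":0,"rx":0,"ry":0,"rz":0,"fingers":1},
    {"x":83,"y":0,"z":0,"rx":0,"ry":0,"rz":0,"fingers":1},
    {"x":91,"y":0,"z":0,"rx":0,"ry":0,"rz":0,"fingers":1},
    {"x":99,"y":0,"z":0,"rx":0,"ry":0,"rz":0,"fingers":1},
  ],
)

```text
time_s: 4.42
tool_pos: [0.632, 0.155, 0.2636]
tool_rot: [-180.0, 0.0, -164.1]
force: [2.2, 1.2, 1.9]
grip_width: 0.0003
grasp_force: 1.0
```

Request:
drive_tool(
  moves=[
    {"x":7,"y":0,"z":0,"rx":0,"ry":0,"rz":0,"fingers":1},
    {"x":14,"y":0,"z":0,"rx":0,"ry":0,"rz":0,"fingers":1},
    {"x":21,"y":0,"z":0,"rx":0,"ry":0,"rz":0,"fingers":1},
    {"x":28,"y":0,"z":0,"rx":0,"ry":0,"rz":0,"fingers":1},
    {"x":35,"y":0,"z":0,"rx":0,"ry":0,"rz":0,"fingers":1},
    {"x":40,"y":0,"z":0,"rx":0,"ry":0,"rz":0,"fingers":1},
  ],
)

```text
time_s: 5.18
tool_pos: [0.5934, 0.1441, 0.2635]
tool_rot: [180.0, -0.0, -164.1]
force: [0.4, -0.8, -0.6]
grip_width: 0.0007
grasp_force: 0.2
```

```bash
python3 - <<'E'
from h import *
from cell import sensors
print(sensors.get_obs()['force'])
for i in range(2):
  c=vision.read_camera('side')['image'][60:240,260:440,::-1]
  r=lambda a:cv2.convertScaleAbs(cv2.resize(a,(400,400),interpolation=2),alpha=1.5)
  if i==0:a=c
cv2.imwrite('pics/d.png',np.hstack([r(a),r(c)]))
E
```

```text
[ 0.41898746 -0.81248328 -0.56129378]
```

View pics/d.png

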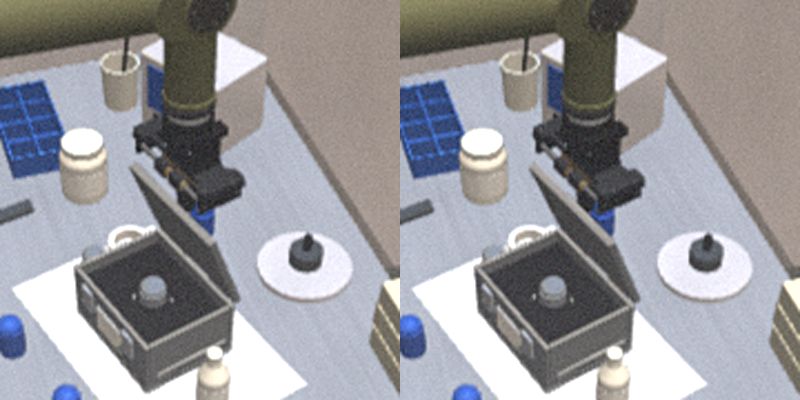

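The lid is past upright, its edge at (140,170), and the fingertip force is about zero. I back off a little and see if it falls.

Request:
drive_tool(
  moves=[
    {"x":-10,"y":0,"z":0,"rx":0,"ry":0,"rz":0,"fingers":1},
    {"x":-20,"y":0,"z":0,"rx":0,"ry":0,"rz":0,"fingers":1},
    {"x":-20,"y":0,"z":0,"rx":0,"ry":0,"rz":0,"fingers":1},
    {"x":-20,"y":0,"z":0,"rx":0,"ry":0,"rz":0,"fingers":1},
    {"x":-20,"y":0,"z":0,"rx":0,"ry":0,"rz":0,"fingers":1},
    {"x":-20,"y":0,"z":0,"rx":0,"ry":0,"rz":0,"fingers":1},
    {"x":-20,"y":0,"z":0,"rx":0,"ry":0,"rz":0,"fingers":1},
    {"x":-20,"y":0,"z":0,"rx":0,"ry":0,"rz":0,"fingers":1},
  ],
)

```text
time_s: 6.28
tool_pos: [0.6132, 0.1497, 0.2637]
tool_rot: [180.0, 0.0, -164.1]
force: [-0.5, 0.4, -0.9]
grip_width: 0.0006
grasp_force: 0.0
```

```bash
python3 - <<'E'
from h import *
r=lambda a:cv2.convertScaleAbs(cv2.resize(a,(400,400),interpolation=2),alpha=1.5)
cv2.imwrite('pics/e.png',np.hstack([r(vision.read_camera('side')['image'][60:240,260:440,::-1]),r(vision.read_camera('scene')['image'][150:300,230:400,::-1])]))
E
```

```text
(no output)
```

View pics/e.png

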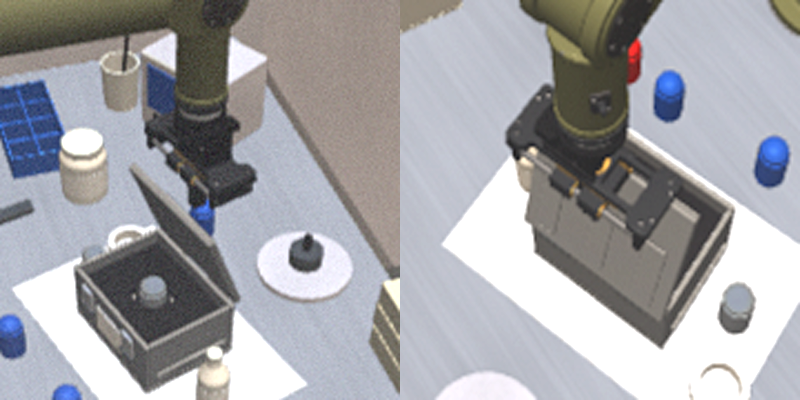

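The lid still holds at about 0.25 rad past upright, so I push a bit further, then withdraw.

Request:
drive_tool(
  moves=[
    {"x":14,"y":0,"z":0,"rx":0,"ry":0,"rz":0,"fingers":1},
    {"x":20,"y":0,"z":0,"rx":0,"ry":0,"rz":0,"fingers":1},
    {"x":26,"y":0,"z":0,"rx":0,"ry":0,"rz":0,"fingers":1},
    {"x":32,"y":0,"z":0,"rx":0,"ry":0,"rz":0,"fingers":1},
    {"x":38,"y":0,"z":0,"rx":0,"ry":0,"rz":0,"fingers":1},
    {"x":44,"y":0,"z":0,"rx":0,"ry":0,"rz":0,"fingers":1},
    {"x":34,"y":0,"z":0,"rx":0,"ry":0,"rz":0,"fingers":1},
    {"x":20,"y":0,"z":0,"rx":0,"ry":0,"rz":0,"fingers":1},
    {"x":20,"y":0,"z":0,"rx":0,"ry":0,"rz":0,"fingers":1},
    {"x":20,"y":0,"z":0,"rx":0,"ry":0,"rz":0,"fingers":1},
    {"x":20,"y":0,"z":0,"rx":0,"ry":0,"rz":0,"fingers":1},
    {"x":20,"y":0,"z":0,"rx":0,"ry":0,"rz":0,"fingers":1},
    {"x":20,"y":0,"z":0,"rx":0,"ry":0,"rz":0,"fingers":1},
    {"x":20,"y":0,"z":0,"rx":0,"ry":0,"rz":0,"fingers":1},
    {"x":20,"y":0,"z":0,"rx":0,"ry":0,"rz":0,"fingers":1},
    {"x":20,"y":0,"z":0,"rx":0,"ry":0,"rz":0,"fingers":1},
  ],
)

```text
time_s: 8.38
tool_pos: [0.594, 0.1442, 0.2636]
tool_rot: [180.0, 0.0, -164.1]
force: [-0.7, 0.1, 0.3]
grip_width: 0.0008
grasp_force: 0.0
```

```bash
python3 - <<'E'
from h import *
r=lambda a:cv2.convertScaleAbs(cv2.resize(a,(400,400),interpolation=2),alpha=1.5)
cv2.imwrite('pics/f.png',np.hstack([r(vision.read_camera('side')['image'][100:240,280:420,::-1]),r(vision.read_camera('scene')['image'][170:290,260:380,::-1])]))
E
```

```text
(no output)
```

View pics/f.png

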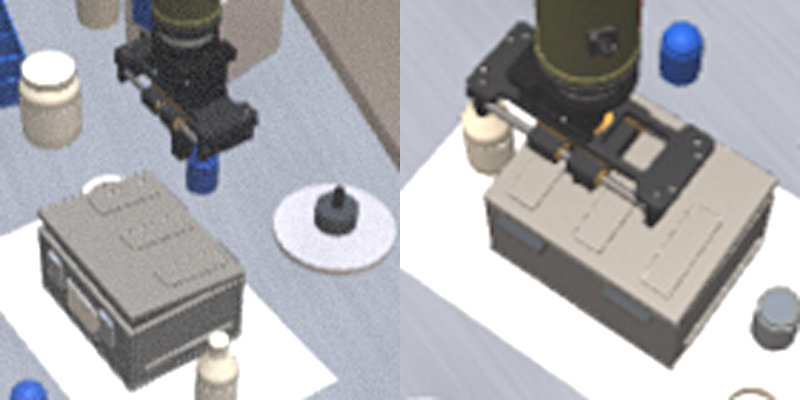

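The lid has dropped and rests ajar on the pot: front gap at (90,280) in the left half. Next I move over the press point.

Request:
drive_tool(
  moves=[
    {"x":30,"y":0,"z":0,"rx":0,"ry":0,"rz":0,"fingers":1},
    {"x":60,"y":0,"z":0,"rx":0,"ry":0,"rz":0,"fingers":1},
    {"x":90,"y":0,"z":0,"rx":0,"ry":0,"rz":0,"fingers":1},
    {"x":126,"y":0,"z":0,"rx":0,"ry":0,"rz":0,"fingers":1},
    {"x":126,"y":0,"z":30,"rx":0,"ry":0,"rz":0,"fingers":1},
    {"x":126,"y":0,"z":60,"rx":0,"ry":0,"rz":0,"fingers":1},
    {"x":126,"y":0,"z":80,"rx":0,"ry":0,"rz":0,"fingers":1},
    {"x":126,"y":0,"z":88,"rx":0,"ry":0,"rz":0,"fingers":1},
    {"x":126,"y":0,"z":88,"rx":0,"ry":0,"rz":0,"fingers":1},
  ],
)

```text
time_s: 9.6
tool_pos: [0.4729, 0.1095, 0.1756]
tool_rot: [-180.0, -0.0, -164.1]
force: [0.6, -0.3, 0.1]
grip_width: 0.0006
grasp_force: 0.0
```

```bash
python3 - <<'E'
from h import *
r=lambda a:cv2.convertScaleAbs(cv2.resize(a,(400,400),interpolation=2),alpha=1.5)
cv2.imwrite('pics/g.png',np.hstack([r(vision.read_camera('side')['image'][130:230,270:370,::-1]),r(vision.read_camera('scene')['image'][170:290,260:380,::-1])]))
E
```

```text
(no output)
```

View pics/g.png

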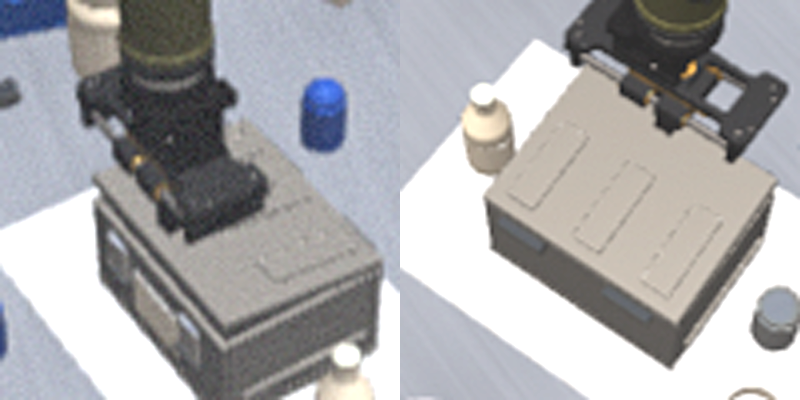

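The fingers at (165,230) in the left half are above the flat front band, clear of the ribs. Now I descend while watching the force.

Request:
drive_tool(
  moves=[
    {"x":0,"y":0,"z":4,"rx":0,"ry":0,"rz":0,"fingers":1},
    {"x":0,"y":0,"z":8,"rx":0,"ry":0,"rz":0,"fingers":1},
    {"x":0,"y":0,"z":12,"rx":0,"ry":0,"rz":0,"fingers":1},
    {"x":0,"y":0,"z":15,"rx":0,"ry":0,"rz":0,"fingers":1},
    {"x":0,"y":0,"z":18,"rx":0,"ry":0,"rz":0,"fingers":1},
    {"x":0,"y":0,"z":20,"rx":0,"ry":0,"rz":0,"fingers":1},
    {"x":0,"y":0,"z":20,"rx":0,"ry":0,"rz":0,"fingers":1},
  ],
)

```text
time_s: 10.58
tool_pos: [0.4723, 0.1094, 0.1561]
tool_rot: [180.0, -0.1, -164.1]
force: [-4.0, -1.1, 6.5]
grip_width: 0.0004
grasp_force: 2.8
```

Request:
drive_tool(
  moves=[
    {"x":0,"y":0,"z":2,"rx":0,"ry":0,"rz":0,"fingers":1},
    {"x":0,"y":0,"z":4,"rx":0,"ry":0,"rz":0,"fingers":1},
    {"x":0,"y":0,"z":6,"rx":0,"ry":0,"rz":0,"fingers":1},
    {"x":0,"y":0,"z":8,"rx":0,"ry":0,"rz":0,"fingers":1},
    {"x":0,"y":0,"z":9,"rx":0,"ry":0,"rz":0,"fingers":1},
    {"x":0,"y":0,"z":9,"rx":0,"ry":0,"rz":0,"fingers":1},
  ],
)

```text
time_s: 11.32
tool_pos: [0.4719, 0.1092, 0.147]
tool_rot: [180.0, -0.1, -164.1]
force: [-2.9, -1.3, 5.4]
grip_width: 0.0005
grasp_force: 2.6
```

Tip at 0.139; still sinking. From here I use small steps.

Request:
drive_tool(
  moves=[
    {"x":0,"y":0,"z":0.7,"rx":0,"ry":0,"rz":0,"fingers":1},
    {"x":0,"y":0,"z":1.4,"rx":0,"ry":0,"rz":0,"fingers":1},
    {"x":0,"y":0,"z":2,"rx":0,"ry":0,"rz":0,"fingers":1},
    {"x":0,"y":0,"z":2,"rx":0,"ry":0,"rz":0,"fingers":1},
  ],
)

```text
time_s: 11.82
tool_pos: [0.4718, 0.1092, 0.1452]
tool_rot: [180.0, -0.1, -164.1]
force: [-5.7, -1.7, 7.5]
grip_width: 0.0004
grasp_force: 3.8
```

Request:
drive_tool(
  moves=[
    {"x":0,"y":0,"z":0.5,"rx":0,"ry":0,"rz":0,"fingers":1},
    {"x":0,"y":0,"z":1,"rx":0,"ry":0,"rz":0,"fingers":1},
    {"x":0,"y":0,"z":1,"rx":0,"ry":0,"rz":0,"fingers":1},
  ],
)

```text
time_s: 12.2
tool_pos: [0.4717, 0.1092, 0.1442]
tool_rot: [180.0, -0.2, -164.1]
force: [-5.5, -2.2, 8.4]
grip_width: 0.0006
grasp_force: 4.0
```

Request:
drive_tool(
  moves=[
    {"x":0,"y":0,"z":0.5,"rx":0,"ry":0,"rz":0,"fingers":1},
    {"x":0,"y":0,"z":1,"rx":0,"ry":0,"rz":0,"fingers":1},
    {"x":0,"y":0,"z":1,"rx":0,"ry":0,"rz":0,"fingers":1},
  ],
)

```text
time_s: 12.58
tool_pos: [0.4717, 0.1092, 0.1439]
tool_rot: [180.0, -0.2, -164.1]
force: [-7.3, -2.0, 12.1]
grip_width: 0.0005
grasp_force: 6.2
```

Request:
drive_tool(
  moves=[
    {"x":0,"y":0,"z":0.4,"rx":0,"ry":0,"rz":0,"fingers":1},
    {"x":0,"y":0,"z":0.4,"rx":0,"ry":0,"rz":0,"fingers":1},
  ],
)

```text
time_s: 12.82
tool_pos: [0.4717, 0.1092, 0.1439]
tool_rot: [180.0, -0.2, -164.1]
force: [-9.5, -2.3, 14.2]
grip_width: 0.0005
grasp_force: 7.4
```

Request:
drive_tool(
  moves=[
    {"x":0.5,"y":0,"z":0,"rx":0,"ry":0,"rz":0,"fingers":1},
    {"x":1,"y":0,"z":0.2,"rx":0,"ry":0,"rz":0,"fingers":1},
    {"x":1,"y":0,"z":0.2,"rx":0,"ry":0,"rz":0,"fingers":1},
  ],
)

```text
time_s: 13.2
tool_pos: [0.4717, 0.1092, 0.1439]
tool_rot: [180.0, -0.0, -164.1]
force: [-7.2, -2.3, 13.5]
grip_width: 0.0004
grasp_force: 6.7
```

Request:
drive_tool(
  moves=[
    {"x":1,"y":0,"z":0.3,"rx":0,"ry":0,"rz":0,"fingers":1},
    {"x":2,"y":0,"z":0.6,"rx":0,"ry":0,"rz":0,"fingers":1},
    {"x":2,"y":0,"z":0.6,"rx":0,"ry":0,"rz":0,"fingers":1},
  ],
)

```text
time_s: 13.58
tool_pos: [0.4716, 0.1092, 0.1439]
tool_rot: [180.0, 0.2, -164.1]
force: [-2.3, -0.2, 13.0]
grip_width: 0.0002
grasp_force: 6.0
```

Request:
drive_tool(
  moves=[
    {"x":0,"y":0,"z":0.4,"rx":0,"ry":0,"rz":0,"fingers":1},
    {"x":0,"y":0,"z":0.7,"rx":0,"ry":0,"rz":0,"fingers":1},
    {"x":0,"y":0,"z":0.7,"rx":0,"ry":0,"rz":0,"fingers":1},
  ],
)

```text
time_s: 13.95
tool_pos: [0.4716, 0.1091, 0.1439]
tool_rot: [180.0, 0.2, -164.1]
force: [-3.2, -0.7, 15.8]
grip_width: 0.0007
grasp_force: 8.1
```

Request:
drive_tool(
  moves=[
    {"x":0.2,"y":0,"z":0.5,"rx":0,"ry":0,"rz":0,"fingers":1},
    {"x":0.2,"y":0,"z":0.5,"rx":0,"ry":0,"rz":0,"fingers":1},
    {"x":0.2,"y":0,"z":0.5,"rx":0,"ry":0,"rz":0,"fingers":1},
  ],
)

```text
time_s: 14.32
tool_pos: [0.4716, 0.1091, 0.1438]
tool_rot: [180.0, 0.3, -164.1]
force: [-4.5, -1.3, 18.8]
grip_width: 0.0009
grasp_force: 9.3
```

Request:
drive_tool(
  moves=[
    {"x":0,"y":0,"z":0,"rx":0,"ry":0,"rz":0,"fingers":1},
    {"x":0,"y":0,"z":0,"rx":0,"ry":0,"rz":0,"fingers":1},
    {"x":0,"y":0,"z":0,"rx":0,"ry":0,"rz":0,"fingers":1},
    {"x":0,"y":0,"z":0,"rx":0,"ry":0,"rz":0,"fingers":1},
    {"x":0,"y":0,"z":0,"rx":0,"ry":0,"rz":0,"fingers":1},
    {"x":0,"y":0,"z":0,"rx":0,"ry":0,"rz":0,"fingers":1},
    {"x":0,"y":0,"z":0,"rx":0,"ry":0,"rz":0,"fingers":1},
    {"x":0,"y":0,"z":0,"rx":0,"ry":0,"rz":0,"fingers":1},
    {"x":0,"y":0,"z":0,"rx":0,"ry":0,"rz":0,"fingers":1},
    {"x":0,"y":0,"z":0,"rx":0,"ry":0,"rz":0,"fingers":1},
    {"x":0,"y":0,"z":0,"rx":0,"ry":0,"rz":0,"fingers":1},
    {"x":0,"y":0,"z":0,"rx":0,"ry":0,"rz":0,"fingers":1},
  ],
)

```text
time_s: 15.82
tool_pos: [0.4716, 0.1092, 0.1439]
tool_rot: [180.0, 0.3, -164.1]
force: [-4.9, -1.2, 18.3]
grip_width: 0.0003
grasp_force: 9.3
```

Held at 18.3 N for 1.5 s. I take the hand straight up and check.

Request:
drive_tool(
  moves=[
    {"x":0,"y":0,"z":-5,"rx":0,"ry":0,"rz":0,"fingers":1},
    {"x":0,"y":0,"z":-25,"rx":0,"ry":0,"rz":0,"fingers":1},
    {"x":0,"y":0,"z":-60,"rx":0,"ry":0,"rz":0,"fingers":1},
    {"x":0,"y":0,"z":-100,"rx":0,"ry":0,"rz":0,"fingers":1},
    {"x":0,"y":0,"z":-140,"rx":0,"ry":0,"rz":0,"fingers":1},
    {"x":0,"y":0,"z":-180,"rx":0,"ry":0,"rz":0,"fingers":1},
    {"x":0,"y":0,"z":-180,"rx":0,"ry":0,"rz":0,"fingers":1},
    {"x":0,"y":0,"z":-180,"rx":0,"ry":0,"rz":0,"fingers":1},
  ],
)

```text
time_s: 16.82
tool_pos: [0.4695, 0.1086, 0.3192]
tool_rot: [-180.0, -0.1, -164.1]
force: [-0.4, -0.0, 0.3]
grip_width: 0.0006
grasp_force: 0.0
```

```bash
python3 - <<'E'
from h import *
r=lambda a:cv2.convertScaleAbs(cv2.resize(a,(400,400),interpolation=2),alpha=1.5)
cv2.imwrite('pics/i.png',np.hstack([r(vision.read_camera('side')['image'][130:250,270:390,::-1]),r(vision.read_camera('scene')['image'][170:310,260:400,::-1])]))
E
```

```text
(no output)
```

View pics/i.png

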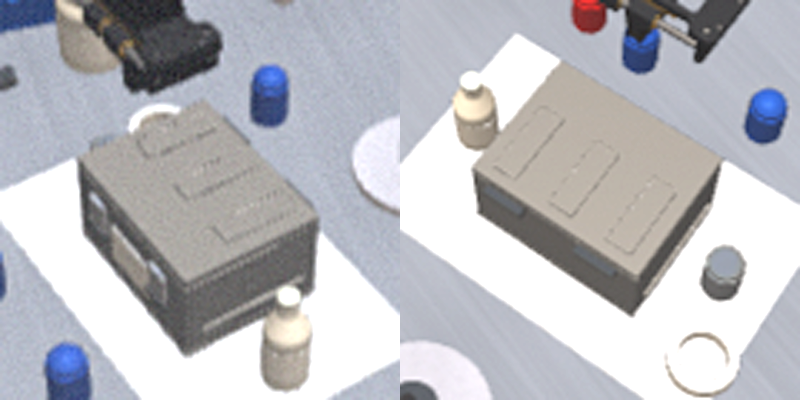

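The lid is flush with no gap along the front (80,165)-(190,280). The hand is clear and the bystanders haven't moved.

```bash
python3 -c "
from cell import workorder; print(workorder.sign_off())"
```

```text
the job is handed in; nothing more can be done
None
```

The lid is fully shut on the sunken pot, was held at about 18 N for 1.5 s, and the hand is clear; the job is handed in at about 17 s, with nothing else on the bench seen to have moved.

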